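# Load the drive module and hold the carrier up level

## Robot

A 6-joint arm with a two-finger parallel gripper is mounted at the origin on the work surface. World frame = base frame: x ahead of the robot, y to its left, z up, the work surface at z = 0. Lengths are in m, angles in rad, forces in N, time in s.
With the tool pointing down it reaches from about 0.275 to 0.75 m from the base axis. Payload 10.2 kg.
Tool frame: the origin (TCP) lies at the very end of the fingers, on their centre line; the grasp point (between the pads) lies 19 mm behind it; z points along the fingers, x is the direction in which the jaws open and shut, and the axes are right-handed (so a half turn about z gives the same grasp; the last joint's range is limited). The gripper opens to 88 mm and grips with 3 to 60 N. Pads are 18 mm wide; open, the fingers measure 123 mm over their backs; the gripper's body (75 mm by 187 mm) begins 45 mm behind the grasp point.
Start: joints at [1.042, 0.313, 1.498, -0, 1.331, -0.223], TCP at [0.158, 0.501, 0.239] pointing down, gripper open.
Joint ranges: [-2.94, 2.94], [-0.97, 2.17], [0.19, 2.56], [-1.23, 4.37], [0.02, 3.11], [-2.88, 2.88]. Speed limits (rad/s): [2.39, 2.39, 3.01, 3.14, 3.14, 3.14].

## Interface

Orientations are given as a 3x3 rotation matrix whose columns are the frame's x, y, z axes.
In Python, from bench import robot gives the robot as it stands.
- The arm moves only by the shell command python3 -m crank 'ROWS'. ROWS is JSON, a list that holds one entry, the list of rows, each a list of 7 numbers: the turn, a rotation vector about the tool's x, y, z in degrees, then the shift along the tool's x, y, z in mm, then the finger opening in mm, from 0 to 88.1. In form: [[[rx, ry, rz, dx, dy, dz, jaw], ...]]. A call has 1 to 20 rows; each row is the pose to reach, as a shift and turn from the pose commanded when the call began, along the tool's axes at that moment; what a row does not reach only later rows make up. A row lasts 1/10 s, in which the tool goes at most 50 mm and 8.59 degrees, less where a joint would pass 70% of its speed; a pose out of reach is approached as far as the arm can. A call with a gripper value outside its range is refused whole. The fingers move at their own pace and stop on an object; the grip force is fixed at half the most. Time passes only in rows, so rows that repeat a pose let the fingers close. It gives the time, the measured TCP pose, the force and the opening at its end, in the units of the state.
- robot.read_state(): the state, without advancing time (a new reading comes with each control period).
- robot.get_image(name): name is "scene" or "top" or "wrist"; returns a dict with "color" (400x640x3 uint8, blue, green, red), "z_map" (400x640 float32, m along the optical axis (not along the pixel's ray), 0 where there is no reading), "fovy" (degrees; the focal length in pixels is half the picture's height over the tangent of half this angle, whatever the lens; pixels are square), "cx", "cy" (the principal point, pixels), "extrinsics" (4x4, takes a point from world to camera coordinates). Camera axes: x right, y down, z forward; pixel columns grow to the right and rows downward; lengths in m; the calibration is good to about 2 mm. A picture is of the moment at which its call begins.
- robot.hand_in(): hands the job in, once; it reports no verdict.
The state is a dict: "clock": time; "joint_positions": joint angles; "joint_velocities": joint speeds; "joint_efforts": joint torques, N m; "eef_pos": TCP position; "tool_rot": TCP orientation; "contact_force": force on the tool from outside, world axes, zero at the start; "moment": the same for the moment, N m; "grip_width": opening from 0.0 (shut) to 1.0 (fully open).
Only numpy, scipy, OpenCV 4.12 (cv2) and the standard library are available. Lean on these libraries where they do the work, as an engineer would, in place of code of your own. Each camera call takes 0.05 s, during which the arm holds its last target. There are 200 camera calls.

## Task

Take the drive module out of the bench cradle and slide it fully home into the empty slot of the two-slot carrier standing on the bench. Then lift the loaded carrier by its middle handle to about 10 cm above the bench, keeping it level all the way, hold it steady and level there for a couple of seconds, and finish while still holding it in the air. Leave the other module in its slot and do not shove or knock over the other things on the bench.

Things in the scene. Friction and masses are not known exactly. Their poses are not given: they have to be found in the camera images.
- module: flat plug-in drive module standing upright: grey plate 90 mm wide (own x), 14 mm thick (own y), 95 mm tall, with a black pull tab 40 mm wide, 14 mm thick (flush with the plate) centred on top, from 93 to 125 mm above the underside; about 0.22 kg; either face may go first; origin centre of underside, z up. This is the one standing in the cradle at the start.
- module_old: flat plug-in drive module standing upright: grey plate 90 mm wide (own x), 14 mm thick (own y), 95 mm tall, with a black pull tab 40 mm wide, 14 mm thick (flush with the plate) centred on top, from 93 to 125 mm above the underside; about 0.22 kg; either face may go first; origin centre of underside, z up. Identical one already seated in the carrier's other slot; it stays there and balances the carrier once both are in.
- carrier: loose metal carrier, 0.4 kg empty: base plate 114 mm (own x) x 280 mm (own y) x 8 mm thick, a slot at each end, a carry handle in the middle; origin centre of underside, z up. Standing flat on the bench (height 0) at the start.
- slot (a point): floor of the empty slot, centre, at (0, +110, 8) mm in the carrier's frame, where the module's underside centre belongs. The slot is two facing U-guides: the module's width lies along the carrier's x, its thickness along the carrier's y; inside 97 mm by 17 mm, guides 50 mm tall from the slot floor plus a flared lead-in up to 62 mm. The guides overlap only the outer 9 mm of the plate at each edge.
- full_slot (a point): floor of the other slot, the same, at (0, -110, 8) mm in the carrier's frame; module_old stands here.
- handle (a point): centre of the carry handle's rubber bar, at (0, 0, 112) mm in the carrier's frame; the bar runs along the carrier's y, 80 mm long, 14 mm wide (x), 16 mm high, with free space below it between two posts at y = +-36 mm (64 mm clear between them).
- cradle: fixed steel bench cradle, base 130 mm (own x) x 70 mm (own y) x 10 mm, with the same kind of U-guides, inside 96 mm by 18 mm, 32 mm tall above the base, lead-in up to 54 mm above the bench; the module stands in it on the base (10 mm above the bench), its axes along the cradle's; origin centre of underside.
- flashlight: bystander: black flashlight, 120 mm long, 34 mm thick, lying on the bench; origin under its middle
- contactor: bystander: white and black electrical contactor block, 45 x 50 x 64 mm; origin centre of underside
- jar: bystander: amber glass jar with a steel cap, 64 mm across, 80 mm tall; origin centre of underside
- screwdriver: bystander: screwdriver lying on the bench, origin near its middle
- wrench: bystander: wrench lying flat on the bench, origin near its middle
- terminals: bystander: black terminal strip with brass clamps, 30 x 120 x 18 mm, lying on the bench; origin centre of underside
Not all that is in view belongs to the job. Leave any green or yellow look-alike of the module alone.

How it is judged:
By the outcome, as a careful person would: the job done as asked, in the order asked, and still so for the second after the job is handed in, while the arm keeps its last pose, push and grip.
It also fails if it takes over 72 s, if anything falls off the work surface, if the arm or the gripper's body presses on something with over 40 N, if the wrist force passes 120 N, or if a joint passes its speed limit or range.

## Working session

There is one attempt and no reset: what is moved stays moved. The work goes in short steps, Python scripts to look and compute and a shell command to move; the robot and the scene stay as the last step left them, time stands still between calls to the robot, and variables do not carry over. Pictures are saved under pics/ and viewed, about 8 in all and at most 12, crops included, and the job is handed in when it is done.

```bash
ls; mkdir -p pics; cat > h.py <<'E'
import numpy as np, cv2
from bench import robot
def cloud(im):
    z=im["z_map"]; h,w=z.shape; f=h/2/np.tan(np.radians(im["fovy"])/2)
    v,u=np.mgrid[:h,:w]
    P=np.stack([(u-im["cx"])*z/f,(v-im["cy"])*z/f,z],-1)
    E=im["extrinsics"]; return (P-E[:3,3])@E[:3,:3]   # R^T (p-t)
def look(n,fn):
    im=robot.get_image(n); cv2.imwrite("pics/"+fn+".png",im["color"]); np.savez("pics/"+fn+".npz",P=cloud(im),c=im["color"],ok=im["z_map"]>0); return im
E
python3 - <<'E'
from h import *
a=look("scene","s0")["color"];b=look("top","t0")["color"]
cv2.imwrite("pics/both.png",cv2.resize(np.vstack([a,b]),(480,600)))
im=robot.get_image("top");print(im["extrinsics"],im["fovy"]);print(robot.read_state())
E
```

```text
pics
[[-0.02514411 -0.99966473 -0.00618023 -0.02652159]
 [-0.98030026  0.02586761 -0.19581184  0.59994497]
 [ 0.19590605  0.00113496 -0.98062201  1.06394813]
 [ 0.          0.          0.          1.        ]] 49.220142630511575
{'clock': 0.15, 'joint_positions': array([ 1.04158757e+00,  3.13324233e-01,  1.49820365e+00, -2.48939563e-07,
        1.33099978e+00, -2.23398587e-01]), 'joint_velocities': array([ 0.00096769, -0.00199143, -0.00227057,  0.00252304,  0.00232636,
       -0.0013416 ]), 'joint_efforts': array([ 2.32810460e-03, -4.02301633e+01, -2.52313936e+01,  6.95906673e-02,
        3.44166008e-02, -6.85866485e-05]), 'eef_pos': array([0.15798487, 0.50049184, 0.2383133 ]), 'tool_rot': array([[ 3.01065585e-01,  9.53603319e-01, -4.71832657e-04],
       [ 9.53603000e-01, -3.01065884e-01, -8.07231009e-04],
       [-9.11830886e-04, -2.06911561e-04, -9.99999563e-01]]), 'contact_force': array([-0.17869609, -0.75822945,  0.22738846]), 'moment': array([ 0.00742983, -0.06592306, -0.00801159]), 'grip_width': 1.003343455613594}
```

View pics/t0.png

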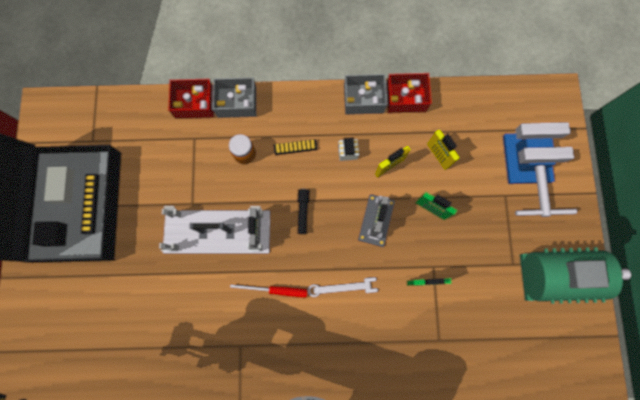

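View pics/s0.png

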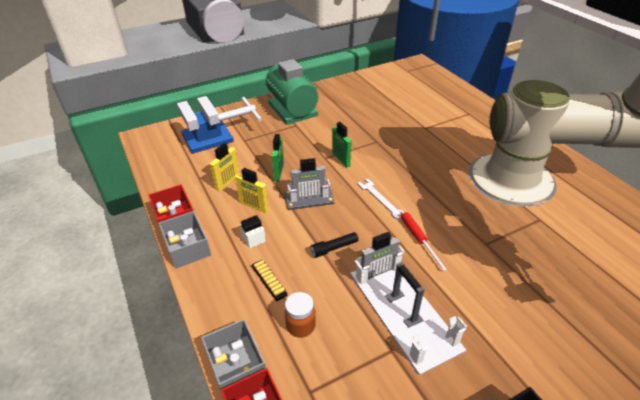

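The top view shows the carrier at (163–270, 208–253). Its full slot is at the right end (252,230), the empty one is at the left end, and the cradle with the module is at about (377,220). Next I'll measure these from depth.

```bash
cat >> h.py <<'E'
def rect(fn,box,z0,z1,dark=None,light=None):
    d=np.load("pics/"+fn+".npz");P=d["P"];g=d["c"].max(-1)
    m=d["ok"]&(P[...,2]>z0)&(P[...,2]<z1)&(P[...,0]>box[0])&(P[...,0]<box[1])&(P[...,1]>box[2])&(P[...,1]<box[3])
    if dark: m&=g<dark
    if light: m&=g>light
    q=P[m]
    if len(q)<4: print("few",len(q)); return
    r=cv2.minAreaRect((q[:,:2]*1000).astype(np.float32)); b=cv2.boxPoints(r)
    e=max([b[1]-b[0],b[2]-b[1]],key=np.linalg.norm); a=np.degrees(np.arctan2(e[1],e[0]))
    a=(a+90)%180-90
    print(fn,len(q),"ctr",np.round(r[0],1),"size",np.round(sorted(r[1]),1),"long axis deg",round(float(a),1),"mean",np.round(q.mean(0)*1000,1),"zmax",round(q[:,2].max()*1000,1))
E
python3 - <<'E'
from h import *
P=np.load("pics/t0.npz")["P"]
for uv in [(215,230),(252,230),(377,220),(163,253),(163,208),(270,253)]: print(uv,np.round(P[uv[1],uv[0]],3))
c=P[220,377]; k=P[230,215]
for f in ("t0","s0"):
    B=[c[0]-.1,c[0]+.1,c[1]-.07,c[1]+.07]
    rect(f,B,.108,.15); rect(f,B,.07,.15); rect(f,B,.004,.02)
    B=[k[0]-.12,k[0]+.12,k[1]-.17,k[1]+.2]
    rect(f,B,.122,.15); rect(f,B,.004,.014); rect(f,[k[0]-.08,k[0]+.08,k[1]-.07,k[1]+.07],.1,.123); rect(f,B,.055,.09)
E
```

```text
(215, 230) [0.542 0.231 0.009]
(252, 230) [0.523 0.115 0.13 ]
(377, 220) [ 0.543 -0.188  0.103]
(163, 253) [ 0.485  0.372 -0.003]
(163, 208) [ 0.607  0.377 -0.002]
(270, 253) [0.478 0.086 0.002]
t0 129 ctr [ 555.5 -198.5] size [14.1 68.6] long axis deg -16.4 mean [ 557.4 -198.4  130.3] zmax 138.9
t0 280 ctr [ 558.2 -198.8] size [15.  89.9] long axis deg -16.2 mean [ 554.7 -196.8  113.6] zmax 138.9
t0 873 ctr [ 541.7 -187.9] size [139.3 194.4] long axis deg -0.4 mean [ 551.5 -193.5    9.3] zmax 19.8
t0 132 ctr [538.6 187.3] size [ 40.  155.1] long axis deg 87.8 mean [536.5 130.3 130.8] zmax 136.0
t0 3436 ctr [541.9 247.1] size [237.  366.3] long axis deg 89.9 mean [536.4 235.8   7.8] zmax 14.0
t0 209 ctr [539.1 226.7] size [14.6 80.7] long axis deg 88.3 mean [538.1 225.2 118.3] zmax 123.0
t0 378 ctr [539.6 228.3] size [112.8 252.9] long axis deg 88.5 mean [537.  212.7  67.8] zmax 90.0
s0 181 ctr [ 549.3 -190.4] size [17.9 60.3] long axis deg -16.9 mean [ 560.2 -191.5  125.2] zmax 138.0
s0 606 ctr [ 558.9 -192.8] size [21.3 90. ] long axis deg -14.7 mean [ 560.5 -190.5  101.2] zmax 138.0
s0 566 ctr [ 543.3 -179.6] size [124.9 189.2] long axis deg -4.5 mean [ 565.1 -179.7   10.6] zmax 19.8
s0 169 ctr [531.7 191.3] size [ 41.7 156.8] long axis deg -85.7 mean [538.7 139.3 129.8] zmax 135.6
s0 4508 ctr [542.2 250.2] size [238.2 360.7] long axis deg -89.9 mean [545.8 259.8   8.5] zmax 14.0
s0 352 ctr [540.  231.2] size [15.9 82.9] long axis deg 88.5 mean [542.2 235.5 116.5] zmax 122.7
s0 891 ctr [540.3 232.3] size [114.3 252.1] long axis deg 88.4 mean [539.8 206.6  69.4] zmax 89.8
```

```bash
python3 -m crank '[[[0,0,-1.3,-545,591,20,60],[0,0,-1.3,-545,591,20,60],[0,0,-1.3,-545,591,20,60],[0,0,-1.3,-545,591,20,60],[0,0,-1.3,-545,591,20,60],[0,0,-1.3,-545,591,20,60],[0,0,-1.3,-545,591,20,60],[0,0,-1.3,-545,591,20,60],[0,0,-1.3,-545,591,20,60],[0,0,-1.3,-545,591,20,60],[0,0,-1.3,-545,591,20,60],[0,0,-1.3,-545,591,20,60],[0,0,-1.3,-545,591,20,60],[0,0,-1.3,-545,591,20,60],[0,0,-1.3,-545,591,20,60],[0,0,-1.3,-545,591,20,60],[0,0,-1.3,-545,591,20,60],[0,0,-1.3,-545,591,20,60],[0,0,-1.3,-545,591,20,60],[0,0,-1.3,-545,591,20,60]]]'
python3 - <<'E'
from h import *
look("wrist","w1"); B=[.46,.66,-.27,-.13]
rect("w1",B,.124,.15);rect("w1",B,.09,.15);rect("w1",B,.004,.02)
E
```

```text
clock: 2.15
eef_pos: [0.5573, -0.1957, 0.2192]
tool_rot: [[0.278, 0.961, 0.0], [0.961, -0.278, -0.0], [0.0, 0.0, -1.0]]
contact_force: [-0.5, 0.7, -0.3]
grip_width: 0.678
w1 1133 ctr [ 558.4 -196.9] size [13.7 39.6] long axis deg -16.3 mean [ 557.2 -196.6  135.1] zmax 137.3
w1 2144 ctr [ 559.1 -196.7] size [16.2 90.5] long axis deg -15.7 mean [ 552.5 -195.1  121.3] zmax 137.3
w1 5266 ctr [ 558.9 -196.8] size [ 70.  129.5] long axis deg -16.6 mean [ 552.2 -194.7   10.5] zmax 18.7
```

View pics/w1.png

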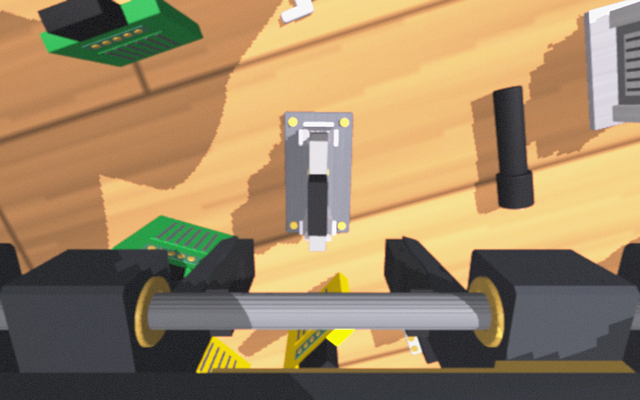

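The wrist view shows the tab centred at (318,205) and the fingers aligned to it. I'll check the height of the neighbouring green block before descending.

```bash
python3 - <<'E'
from h import *
for f in("t0","s0"):
    d=np.load(f"pics/{f}.npz");P=d["P"];c=d["c"].astype(int)
    m=d["ok"]&(P[...,2]>.01)&(P[...,0]>.3)&(P[...,0]<.8)&(P[...,1]<-.22)&(P[...,1]>-.42)&((c[...,1]>c[...,2]+40)|(c.max(-1)<60))
    q=P[m]; q=q[q[:,0]>.5]; print(len(q),q.min(0),q.max(0))
E
python3 -m crank '[[[0,0,0,-1,1.5,60,50],[0,0,0,-1,1.5,60,50],[0,0,0,-1,1.5,60,50]]]'
```

```text
671 [ 0.55481613 -0.38788655  0.01071495] [ 0.74890824 -0.22388585  0.12996332]
529 [ 0.55776583 -0.38356945  0.01168594] [ 0.75348199 -0.22013935  0.12832942]
clock: 2.5
eef_pos: [0.5581, -0.1975, 0.1579]
tool_rot: [[0.279, 0.96, -0.003], [0.96, -0.279, 0.002], [0.001, -0.003, -1.0]]
contact_force: [0.0, 0.7, 0.9]
grip_width: 0.568
```

```bash
python3 -m crank '[[[0,0,0,0,0,30,50],[0,0,0,0,0,58,50],[0,0,0,0,0,59,50],[0,0,0,0,0,59,0],[0,0,0,0,0,59,0],[0,0,0,0,0,59,0],[0,0,0,0,0,59,0],[0,0,0,0,0,59,0],[0,0,0,0,0,59,0],[0,0,0,0,0,59,0]]]'
```

```text
clock: 3.5
eef_pos: [0.559, -0.1984, 0.1004]
tool_rot: [[0.279, 0.96, 0.001], [0.96, -0.279, -0.0], [-0.0, 0.001, -1.0]]
contact_force: [-1.0, 1.4, 5.4]
grip_width: 0.149
```

```bash
python3 -m crank '[[[0,0,0,0,0,-20,0],[0,0,0,0,0,-50,0],[0,0,0,0,0,-90,0],[0,0,0,0,0,-130,0],[0,0,0,0,0,-175,0],[0,0,0,0,0,-175,0],[0,0,0,0,0,-175,0]]]'; python3 -c "from h import *;print(robot.read_state())"
```

```text
clock: 4.2
eef_pos: [0.5586, -0.1984, 0.2743]
tool_rot: [[0.279, 0.96, -0.0], [0.96, -0.279, -0.0], [-0.0, -0.0, -1.0]]
contact_force: [0.6, -0.1, -2.5]
grip_width: 0.155
{'clock': 4.2, 'joint_positions': array([-5.38631778e-01,  4.45286640e-01,  1.21706826e+00, -1.36442349e-04,
        1.47933050e+00, -1.82627762e+00]), 'joint_velocities': array([-0.00156428,  0.03166925,  0.0446351 ,  0.00128418, -0.00548094,
        0.00036566]), 'joint_efforts': array([ 1.49481772e-01, -5.17155933e+01, -2.93387783e+01, -3.41810065e-02,
        1.58932242e-01, -1.92925818e-04]), 'eef_pos': array([ 0.55862421, -0.1983742 ,  0.2743473 ]), 'tool_rot': array([[ 2.79370078e-01,  9.60183492e-01, -1.49310867e-04],
       [ 9.60183497e-01, -2.79370090e-01, -6.90592135e-05],
       [-1.08022507e-04, -1.24072753e-04, -9.99999986e-01]]), 'contact_force': array([ 0.60592863, -0.09831866, -2.4679634 ]), 'moment': array([-0.01476111,  0.02243331,  0.00013976]), 'grip_width': 0.1547007132160697}
```

```bash
python3 -m crank '[[[0,0,-5,509,-165,0,0],[0,0,-10,509,-165,0,0],[0,0,-14.6,509,-165,0,0],[0,0,-14.6,509,-165,0,0],[0,0,-14.6,509,-165,0,0],[0,0,-14.6,509,-165,0,0],[0,0,-14.6,509,-165,0,0],[0,0,-14.6,509,-165,0,0],[0,0,-14.6,509,-165,0,0],[0,0,-14.6,509,-165,0,0],[0,0,-14.6,509,-165,0,0],[0,0,-14.6,509,-165,0,0],[0,0,-14.6,509,-165,0,0],[0,0,-14.6,509,-165,0,0],[0,0,-14.6,509,-165,0,0]]]'
python3 - <<'E'
from h import *
look("wrist","w2")
rect("w2",[.45,.63,.05,.42],.004,.014); rect("w2",[.45,.63,.15,.30],.112,.123);rect("w2",[.45,.63,.08,.18],.122,.14)
rect("w2",[.45,.63,.29,.40],.055,.08);rect("w2",[.45,.63,.29,.40],.2,.29);rect("w2",[.45,.63,.29,.40],.29,.32)
for n in("t","s"):
    look({"t":"top","s":"scene"}[n],n+"2"); rect(n+"2",[.45,.63,.18,.27],.112,.123)
E
```

```text
clock: 5.7
eef_pos: [0.5428, 0.3352, 0.2744]
tool_rot: [[0.03, 1.0, -0.001], [1.0, -0.03, -0.0], [-0.0, -0.001, -1.0]]
contact_force: [0.0, 1.1, -2.1]
grip_width: 0.154
w2 13973 ctr [539.8 230. ] size [114.1 280.7] long axis deg 88.5 mean [532.8 239.1   8.6] zmax 14.0
w2 1468 ctr [539.5 230. ] size [14.1 80.7] long axis deg 88.6 mean [538.6 230.9 119.7] zmax 122.4
w2 1141 ctr [536.8 121.1] size [15.9 40. ] long axis deg -0.3 mean [535.9 122.9 131.2] zmax 135.9
w2 477 ctr [539.3 340.3] size [ 33.5 106.9] long axis deg -1.5 mean [503.  342.5  66.7] zmax 72.6
w2 3489 ctr [541.5 338.4] size [40.6 90. ] long axis deg 12.4 mean [515.4 336.7 275.9] zmax 290.0
w2 6047 ctr [540.5 338.9] size [41.2 42. ] long axis deg -61.6 mean [533.8 336.1 307.3] zmax 320.0
t2 206 ctr [539.2 226.7] size [15.2 79.6] long axis deg 89.0 mean [538.2 226.3 118.7] zmax 122.9
s2 266 ctr [540.4 230.3] size [15.3 78.8] long axis deg 88.1 mean [541.5 231.7 119.1] zmax 123.0
```

View pics/w2.png

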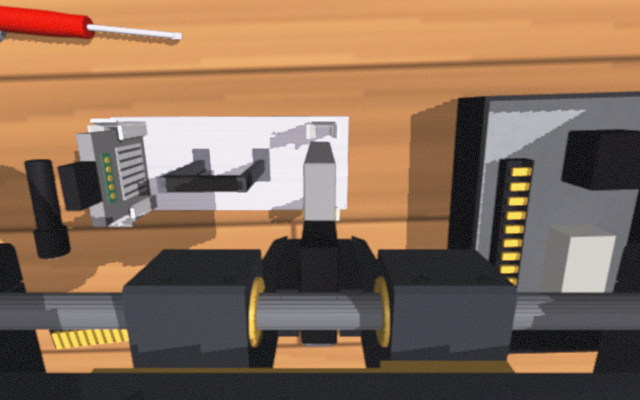

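The wrist view shows the module hanging at (320,180) over the slot end, with the carrier base at (90–350, 117–215). I'll compare the module and slot in this same view.

```bash
python3 - <<'E'
from h import *
B=[.45,.63,.29,.40]
for f in("w2","t2","s2"):
    rect(f,B,.15,.27); rect(f,B,.185,.24); rect(f,B,.26,.272);rect(f,[.45,.51,.29,.40],.02,.055);rect(f,[.57,.62,.29,.40],.02,.055);rect(f,B,.02,.075)
E
```

```text
w2 498 ctr [513.8 336.7] size [16.  33.4] long axis deg -2.0 mean [498.7 337.3 237.5] zmax 269.9
w2 230 ctr [497.6 337.5] size [ 1.  13.7] long axis deg 87.2 mean [497.4 337.5 215.5] zmax 239.8
w2 137 ctr [513.8 336.8] size [16.  33.4] long axis deg -2.4 mean [502.4 337.2 266.3] zmax 272.0
w2 11 ctr [500.7 349.8] size [ 0.1 10.6] long axis deg -1.1 mean [500.7 349.8  42.9] zmax 44.0
few 0
w2 488 ctr [539.3 340.3] size [ 33.5 106.9] long axis deg -1.5 mean [502.9 342.7  66.1] zmax 72.6
t2 327 ctr [538.5 326.5] size [14.3 86.1] long axis deg -10.3 mean [521.6 327.6 232.2] zmax 269.8
t2 171 ctr [513.3 328. ] size [12.8 39.1] long axis deg -21.7 mean [512.8 328.1 213. ] zmax 239.0
t2 54 ctr [537.3 326.5] size [ 5.9 81.1] long axis deg -4.3 mean [529.5 326.9 265.3] zmax 271.9
t2 52 ctr [497.2 336.5] size [15.7 23.8] long axis deg 88.1 mean [497.8 335.   37.2] zmax 54.9
t2 67 ctr [586.4 334.5] size [16.6 24.9] long axis deg 87.5 mean [585.7 334.8  38.7] zmax 54.7
t2 244 ctr [542.2 337.4] size [ 33.8 112.7] long axis deg -1.6 mean [542.4 336.1  51.9] zmax 72.9
s2 1261 ctr [543.7 344.5] size [15.4 92.4] long axis deg -10.1 mean [551.6 343.5 227.7] zmax 269.9
s2 811 ctr [543.7 344.5] size [15.4 92.4] long axis deg -10.1 mean [550.5 343.7 213.6] zmax 239.9
s2 142 ctr [545.4 344.1] size [12.6 88.2] long axis deg -9.8 mean [562.5 342.7 265.5] zmax 271.6
s2 166 ctr [497.4 342.8] size [19.8 26.6] long axis deg 87.5 mean [498.7 343.3  38.6] zmax 54.8
s2 157 ctr [587.5 340.2] size [17.1 27.6] long axis deg 89.1 mean [591.2 343.4  38.8] zmax 54.8
s2 580 ctr [542.6 341.7] size [ 34.1 113.8] long axis deg -1.5 mean [539.6 341.8  50.3] zmax 72.6
```

```bash
python3 - <<'E'
from h import *
for f in("t2","s2"):
    d=np.load(f"pics/{f}.npz");P=d["P"]
    for z0,z1 in((.19,.215),(.215,.24),(.24,.268)):
        q=P[d["ok"]&(P[...,2]>z0)&(P[...,2]<z1)&(P[...,0]>.51)&(P[...,0]<.58)&(P[...,1]>.29)&(P[...,1]<.4)]*1000
        if len(q)<20: continue
        l=cv2.fitLine(q[:,:2].astype(np.float32),cv2.DIST_HUBER,0,.01,.01).ravel(); print(f,z0,len(q),"yaw",np.degrees(np.arctan(l[1]/l[0])),"y at x=542",l[3]+(542-l[2])*l[1]/l[0])
    q=P[d["ok"]&(P[...,2]>.19)&(P[...,2]<.27)&(P[...,0]>.47)&(P[...,0]<.62)&(P[...,1]>.29)&(P[...,1]<.4)]*1000
    print("x range",np.percentile(q[:,0],[0,1,99,100]),"zmin",P[d["ok"]&(P[...,2]>.1)&(P[...,0]>.47)&(P[...,0]<.62)&(P[...,1]>.29)&(P[...,1]<.4)][:,2].min())
E
```

```text
t2 0.19 42 yaw -3.1625378 y at x=542 325.73975
t2 0.215 44 yaw -3.2776444 y at x=542 325.5201
t2 0.24 102 yaw -2.017078 y at x=542 326.274
x range [496.75029831 496.92753031 579.35209092 582.16778769] zmin 0.18170362258550388
s2 0.19 234 yaw -2.028595 y at x=542 345.0455
s2 0.215 267 yaw -2.1431856 y at x=542 345.1406
s2 0.24 272 yaw -1.90765 y at x=542 344.7861
x range [496.91715231 499.22882486 588.47584447 589.38258669] zmin 0.18370699898783252
```

```bash
python3 -m crank '[[[0,0,-0.2,4,0,30,0],[0,0,-0.2,4,0,60,0],[0,0,-0.2,4,0,90,0],[0,0,-0.2,4,0,100,0],[0,0,-0.2,4,0,100,0],[0,0,-0.2,4,0,100,0]]]'
python3 - <<'E'
from h import *
look("wrist","w3"); look("scene","s3"); look("top","t3")
B=[.45,.63,.29,.40]
rect("w3",[.45,.52,.29,.40],.095,.14);
for f in("w3","s3","t3"): rect(f,B,.02,.075);rect(f,[.45,.63,.05,.42],.004,.012)
for f in("t3","s3"):
    d=np.load(f"pics/{f}.npz");P=d["P"]
    q=P[d["ok"]&(P[...,2]>.09)&(P[...,2]<.16)&(P[...,0]>.51)&(P[...,0]<.58)&(P[...,1]>.29)&(P[...,1]<.4)]*1000
    l=cv2.fitLine(q[:,:2].astype(np.float32),cv2.DIST_HUBER,0,.01,.01).ravel(); print(f,len(q),"yaw",np.degrees(np.arctan(l[1]/l[0])),"y at x=542",l[3]+(542-l[2])*l[1]/l[0])
cv2.imwrite("pics/c3.png",cv2.resize(np.load("pics/s3.npz")["c"][200:400,320:520],(600,600)))
E
```

```text
clock: 6.45
eef_pos: [0.5433, 0.3406, 0.1764]
tool_rot: [[0.025, 1.0, 0.002], [1.0, -0.025, 0.001], [0.001, 0.002, -1.0]]
contact_force: [-0.4, -0.1, -1.6]
grip_width: 0.155
w3 187 ctr [498.2 342.7] size [ 1.1 13.7] long axis deg 86.9 mean [498.  342.6 120.5] zmax 139.9
w3 798 ctr [496.1 341. ] size [19.8 33.3] long axis deg 88.7 mean [495.2 340.8  65.1] zmax 72.0
w3 22214 ctr [540.2 230.2] size [114.7 279.8] long axis deg 88.6 mean [529.7 244.    8.6] zmax 12.0
s3 483 ctr [541.7 341.7] size [ 33.3 115.6] long axis deg -2.4 mean [548.6 343.7  47.9] zmax 72.4
s3 3766 ctr [543.8 243.2] size [177.4 353.3] long axis deg -87.7 mean [551.2 255.9   8.3] zmax 12.0
t3 107 ctr [534.6 324.6] size [ 32.9 106.9] long axis deg -19.7 mean [495.7 336.7  53.1] zmax 72.5
t3 2995 ctr [540.8 231.4] size [176.5 363.7] long axis deg -89.6 mean [534.2 224.3   7.7] zmax 12.0
t3 145 yaw -1.3100991 y at x=542 331.57245
s3 560 yaw -1.7670827 y at x=542 350.17535
```

View pics/c3.png

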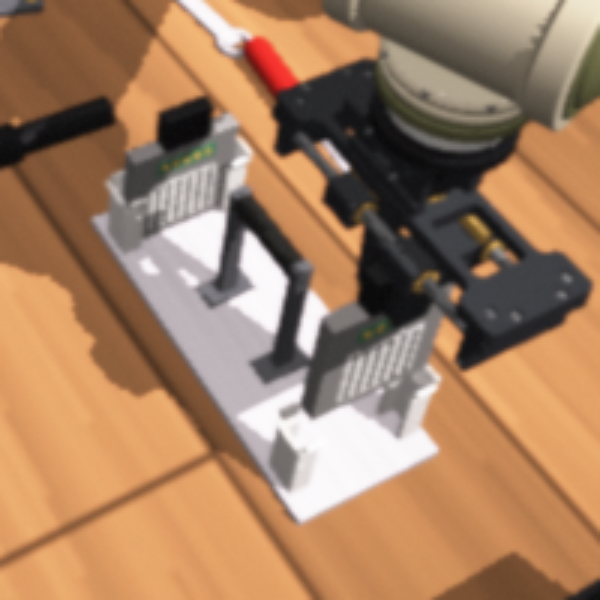

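The scene crop shows the module directly above the guides, with its lower edge at about crop (320–430, 400). It sits about 1.5 mm too far in +y, so I'll correct that and insert.

```bash
python3 -m crank '[[[0,0,0,-1.5,0,0,0],[0,0,0,-1.5,0,5,0],[0,0,0,-1.5,0,10,0],[0,0,0,-1.5,0,15,0],[0,0,0,-1.5,0,20,0],[0,0,0,-1.5,0,25,0],[0,0,0,-1.5,0,30,0],[0,0,0,-1.5,0,35,0],[0,0,0,-1.5,0,40,0],[0,0,0,-1.5,0,40,0]]]'
```

```text
clock: 7.6
eef_pos: [0.5423, 0.3388, 0.1338]
tool_rot: [[0.025, 1.0, -0.001], [1.0, -0.025, -0.001], [-0.001, -0.001, -1.0]]
contact_force: [0.7, 0.2, -1.8]
grip_width: 0.156
```

No contact force so far, and the bottom edge is inside the guides. Continuing down.

```bash
python3 -m crank '[[[0,0,0,0,0,5,0],[0,0,0,0,0,10,0],[0,0,0,0,0,15,0],[0,0,0,0,0,20,0],[0,0,0,0,0,25,0],[0,0,0,0,0,29,0],[0,0,0,0,0,32,0],[0,0,0,0,0,34,0],[0,0,0,0,0,34,0]]]'
```

```text
clock: 8.5
eef_pos: [0.5425, 0.3389, 0.1005]
tool_rot: [[0.025, 1.0, -0.0], [1.0, -0.025, -0.0], [-0.0, -0.0, -1.0]]
contact_force: [1.0, 0.5, -2.4]
grip_width: 0.159
```

```bash
python3 -m crank '[[[0,0,0,0,0,0.5,0],[0,0,0,0,0,1,0],[0,0,0,0,0,1.5,0],[0,0,0,0,0,2,0],[0,0,0,0,0,2.5,0],[0,0,0,0,0,3,0],[0,0,0,0,0,3,0]]]'
```

```text
clock: 9.2
eef_pos: [0.5427, 0.3391, 0.0984]
tool_rot: [[0.025, 1.0, 0.001], [1.0, -0.025, 0.0], [0.0, 0.001, -1.0]]
contact_force: [-2.9, -0.4, 4.4]
grip_width: 0.154
```

Contact came at the expected seat height (TCP 98.4 mm). Releasing, backing off and checking.

```bash
python3 -m crank '[[[0,0,0,0,0,1,40],[0,0,0,0,0,0,40],[0,0,0,0,0,0,40],[0,0,0,0,0,0,40],[0,0,0,0,0,-20,40],[0,0,0,0,0,-60,40],[0,0,0,0,0,-105,40],[0,0,0,0,0,-105,40]]]'
python3 - <<'E'
from h import *
look("wrist","w4"); look("scene","s4"); look("top","t4")
for f in("w4","s4","t4"):
    rect(f,[.50,.60,.30,.38],.125,.15); rect(f,[.48,.60,.08,.16],.125,.15);rect(f,[.45,.63,.16,.29],.112,.123)
    if f=="w4": rect(f,[.45,.63,.05,.42],.004,.012)
cv2.imwrite("pics/c4.png",cv2.resize(np.load("pics/s4.npz")["c"][200:400,320:520],(600,600)))
E
```

```text
clock: 10.0
eef_pos: [0.5445, 0.3398, 0.2093]
tool_rot: [[0.025, 1.0, 0.01], [1.0, -0.025, 0.004], [0.004, 0.01, -1.0]]
contact_force: [0.5, 0.7, -0.5]
grip_width: 0.45
w4 1228 ctr [542.  339.8] size [13.9 40.2] long axis deg -1.1 mean [540.9 339.9 133.2] zmax 135.5
w4 751 ctr [537.  125.9] size [ 7.7 39.9] long axis deg -6.2 mean [539.8 126.5 129.9] zmax 134.8
w4 2430 ctr [539.4 230. ] size [14.4 81.2] long axis deg 88.4 mean [538.5 230.9 119.5] zmax 122.7
w4 19555 ctr [540.1 230.3] size [114.1 279.8] long axis deg 88.6 mean [532.5 245.6   8.6] zmax 12.0
s4 191 ctr [542.8 341.7] size [15.6 42.1] long axis deg -1.7 mean [544.2 342.8 132.1] zmax 136.8
s4 132 ctr [536.5 122.5] size [16.7 40.9] long axis deg 2.5 mean [537.9 123.8 131.9] zmax 136.3
s4 288 ctr [540.  232.3] size [15.4 81.2] long axis deg 87.7 mean [541.7 234.4 119. ] zmax 123.0
t4 27 ctr [526.8 335.8] size [11.8 12.8] long axis deg -30.9 mean [527.  335.5 131.4] zmax 135.0
t4 111 ctr [536.7 116.9] size [14.2 39.2] long axis deg -0.3 mean [536.6 117.  132.1] zmax 136.5
t4 203 ctr [539.2 227.1] size [14.7 80.4] long axis deg 88.4 mean [538.1 226.5 118.7] zmax 122.9
```

View pics/c4.png

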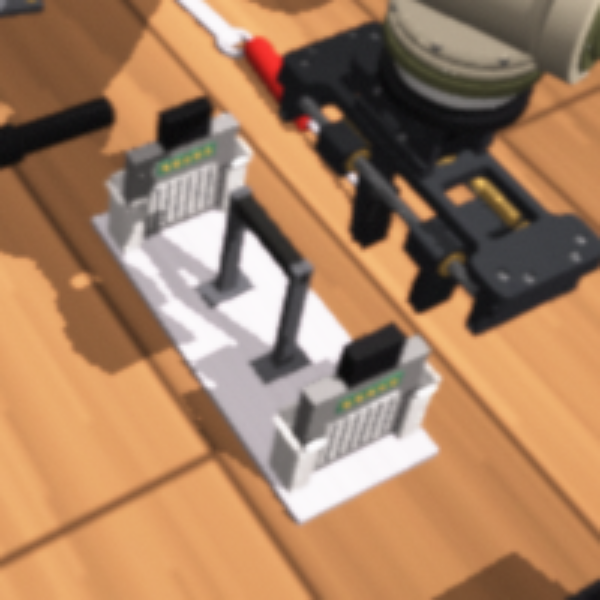

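The module is seated: its tab top is at 133 mm, the same height as the old module's. Next I'll go above the handle with the tool turned 90°.

```bash
python3 -m crank '[[[0,0,8,-10,0,0,50],[0,0,16,-20,0,0,50],[0,0,24,-40,0,0,50],[0,0,32,-60,0,0,50],[0,0,40,-80,0,0,50],[0,0,48,-100,0,0,50],[0,0,56,-109,0,0,50],[0,0,64,-109,0,0,50],[0,0,72,-109,0,0,50],[0,0,80,-109,0,0,50],[0,0,88,-109,0,0,50],[0,0,90,-109,0,0,50],[0,0,90,-109,0,0,50],[0,0,90,-109,0,0,50]]]'
python3 - <<'E'
from h import *
look("wrist","w5")
rect("w5",[.45,.63,.16,.29],.112,.123);rect("w5",[.45,.63,.05,.42],.004,.012);print(robot.read_state()["eef_pos"])
E
```

```text
clock: 11.55
eef_pos: [0.5395, 0.2299, 0.2016]
tool_rot: [[1.0, -0.024, -0.002], [-0.024, -1.0, -0.0], [-0.002, 0.001, -1.0]]
contact_force: [0.8, -0.6, -0.1]
grip_width: 0.565
w5 2209 ctr [540.  229.7] size [13.7 80.2] long axis deg 89.0 mean [540.  232.  120.1] zmax 123.0
w5 20163 ctr [540.5 244.7] size [114.3 249. ] long axis deg 88.6 mean [540.3 241.2   8.5] zmax 12.0
[0.5396023  0.22993248 0.20188614]
```

View pics/w5.png

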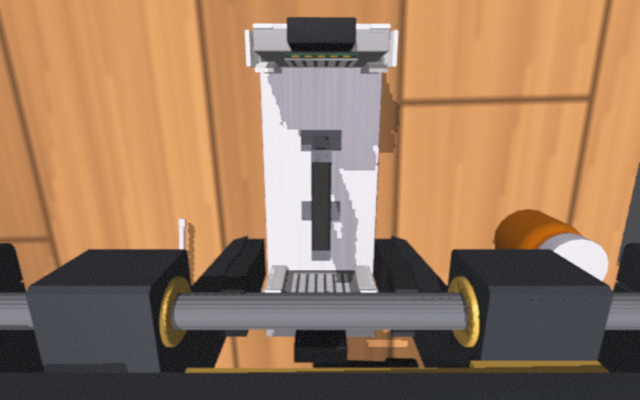

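The wrist view shows the handle bar centred between the fingers at (320,205), aligned to 0.5 mm. Descending and gripping.

```bash
python3 -m crank '[[[0,0,0,0,0,30,50],[0,0,0,0,0,60,50],[0,0,0,0,0,90,50],[0,0,0,0,0,102,50],[0,0,0,0,0,109,50],[0,0,0,0,0,109,50],[0,0,0,0,0,109,30],[0,0,0,0,0,109,0],[0,0,0,0,0,109,0],[0,0,0,0,0,109,0],[0,0,0,0,0,109,0],[0,0,0,0,0,109,0],[0,0,0,0,0,109,0]]]'
```

```text
clock: 12.9
eef_pos: [0.5403, 0.23, 0.094]
tool_rot: [[1.0, -0.025, 0.001], [-0.025, -1.0, 0.0], [0.001, -0.0, -1.0]]
contact_force: [3.9, -0.3, -0.2]
grip_width: 0.156
```

Gripped, with a width of about 14 mm. A small test lift first.

```bash
python3 -m crank '[[[0,0,0,0,0,-2,0],[0,0,0,0,0,-4,0],[0,0,0,0,0,-7,0],[0,0,0,0,0,-10,0],[0,0,0,0,0,-13,0],[0,0,0,0,0,-16,0],[0,0,0,0,0,-18,0],[0,0,0,0,0,-19,0],[0,0,0,0,0,-20,0],[0,0,0,0,0,-20,0]]]'
cat >> h.py <<'E'
def level(f,zl):
    d=np.load(f"pics/{f}.npz");P=d["P"];c=d["c"]
    m=d["ok"]&(P[...,0]>.49)&(P[...,0]<.59)&(P[...,1]>.10)&(P[...,1]<.36)&(abs(P[...,2]-zl-.008)<.012)&(c.min(-1)>100)
    q=P[m]; A=np.c_[q[:,0]-.54,q[:,1]-.23,np.ones(len(q))]; w=np.ones(len(q),bool)
    for _ in range(5):
        s=np.linalg.lstsq(A[w],q[w,2],rcond=None)[0]; w=abs(q[:,2]-A@s)<.003
    print(f,w.sum(),"base top z",round(s[2]*1000,1),"slope deg about y,x",np.round(np.degrees(s[:2]),2))
E
python3 - <<'E'
from h import *
for n in("wrist","scene","top"): look(n,n[0]+"6"); level(n[0]+"6",.02)
level("s4",0);level("t4",0);level("w5",0)
print(robot.read_state())
E
```

```text
clock: 13.9
eef_pos: [0.5399, 0.23, 0.1138]
tool_rot: [[1.0, -0.025, 0.0], [-0.025, -1.0, 0.0], [0.0, -0.0, -1.0]]
contact_force: [0.3, -0.3, -7.2]
grip_width: 0.155
w6 24256 base top z 28.2 slope deg about y,x [0.04 0.08]
s6 2205 base top z 28.2 slope deg about y,x [-0.07  0.09]
t6 1064 base top z 27.3 slope deg about y,x [-0.01 -0.01]
s4 2469 base top z 8.5 slope deg about y,x [-0.15 -0.  ]
t4 1936 base top z 7.7 slope deg about y,x [ 0.05 -0.03]
w5 16820 base top z 8.5 slope deg about y,x [ 0.02 -0.03]
{'clock': 14.05, 'joint_positions': array([2.03215993e-01, 5.66449523e-01, 1.46070907e+00, 4.26538583e-06,
       1.11467209e+00, 2.28026350e-01]), 'joint_velocities': array([ 0.00012532, -0.00082798,  0.00114583, -0.00084786, -0.0007444 ,
        0.00039635]), 'joint_efforts': array([ 7.26659098e-03, -5.35677695e+01, -2.55396205e+01,  6.73180609e-02,
        2.77900865e-03,  1.37259531e-04]), 'eef_pos': array([0.53979973, 0.22997574, 0.11359361]), 'tool_rot': array([[ 9.99692165e-01, -2.48096842e-02, -2.33909989e-04],
       [-2.48096952e-02, -9.99692191e-01, -4.42898067e-05],
       [-2.32739173e-04,  5.00794082e-05, -9.99999972e-01]]), 'contact_force': array([ 0.04935505, -0.01448365, -7.61984914]), 'moment': array([-0.08641961,  0.00818013, -0.04446445]), 'grip_width': 0.15686932451632946}
```

Level, at 20 mm up. Lifting the remaining 80 mm, then holding.

```bash
python3 -m crank '[[[0,0,0,0,0,-2,0],[0,0,0,0,0,-5,0],[0,0,0,0,0,-10,0],[0,0,0,0,0,-16,0],[0,0,0,0,0,-22,0],[0,0,0,0,0,-28,0],[0,0,0,0,0,-34,0],[0,0,0,0,0,-40,0],[0,0,0,0,0,-46,0],[0,0,0,0,0,-52,0],[0,0,0,0,0,-58,0],[0,0,0,0,0,-64,0],[0,0,0,0,0,-70,0],[0,0,0,0,0,-74,0],[0,0,0,0,0,-77,0],[0,0,0,0,0,-79,0],[0,0,0,0,0,-80,0],[0,0,0,0,0,-80,0],[0,0,0,0,0,-80,0],[0,0,0,0,0,-80,0]]]' && python3 -m crank '[[[0,0,0,0,0,0,0],[0,0,0,0,0,0,0],[0,0,0,0,0,0,0],[0,0,0,0,0,0,0],[0,0,0,0,0,0,0],[0,0,0,0,0,0,0],[0,0,0,0,0,0,0],[0,0,0,0,0,0,0],[0,0,0,0,0,0,0],[0,0,0,0,0,0,0],[0,0,0,0,0,0,0],[0,0,0,0,0,0,0],[0,0,0,0,0,0,0],[0,0,0,0,0,0,0],[0,0,0,0,0,0,0],[0,0,0,0,0,0,0],[0,0,0,0,0,0,0],[0,0,0,0,0,0,0],[0,0,0,0,0,0,0],[0,0,0,0,0,0,0]]]'
python3 - <<'E'
from h import *
for n in("wrist","scene","top"): look(n,n[0]+"7"); level(n[0]+"7",.1)
for f in("w7","s7"): rect(f,[.50,.60,.30,.38],.225,.25); rect(f,[.48,.60,.08,.16],.225,.25)
E
```

```text
clock: 16.05
eef_pos: [0.5398, 0.23, 0.1935]
tool_rot: [[1.0, -0.025, -0.0], [-0.025, -1.0, -0.0], [-0.0, 0.0, -1.0]]
contact_force: [0.3, -0.6, -8.1]
grip_width: 0.156
clock: 18.05
eef_pos: [0.5398, 0.23, 0.1937]
tool_rot: [[1.0, -0.025, -0.0], [-0.025, -1.0, 0.0], [-0.0, 0.0, -1.0]]
contact_force: [0.5, -0.3, -8.1]
grip_width: 0.151
w7 24264 base top z 108.2 slope deg about y,x [0.01 0.06]
s7 2534 base top z 108.2 slope deg about y,x [-0.1  0.1]
t7 1300 base top z 107.5 slope deg about y,x [-0.04 -0.02]
few 0
few 0
s7 217 ctr [542.2 341.3] size [15.7 40.9] long axis deg -1.8 mean [543.6 342.8 231.9] zmax 236.0
s7 147 ctr [536.4 121.9] size [16.4 41.4] long axis deg 0.9 mean [538.  123.6 231.3] zmax 235.3
```

View pics/s7.png

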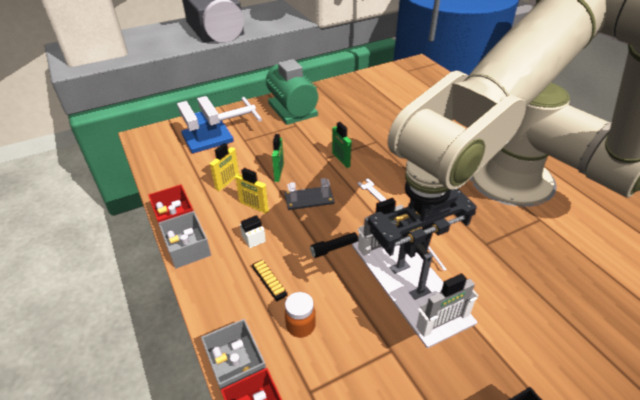

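The scene view shows the loaded carrier held in the air at about (420,280), the cradle empty at (310,195), and the bystanders where they were. I'll hold one more second, then hand in.

```bash
python3 -m crank '[[[0,0,0,0,0,0,0],[0,0,0,0,0,0,0],[0,0,0,0,0,0,0],[0,0,0,0,0,0,0],[0,0,0,0,0,0,0],[0,0,0,0,0,0,0],[0,0,0,0,0,0,0],[0,0,0,0,0,0,0],[0,0,0,0,0,0,0],[0,0,0,0,0,0,0]]]' && python3 -c "from bench import robot; print(robot.hand_in())"
```

```text
clock: 19.2
eef_pos: [0.5399, 0.23, 0.1937]
tool_rot: [[1.0, -0.025, 0.0], [-0.025, -1.0, 0.0], [0.0, -0.0, -1.0]]
contact_force: [-0.2, -0.1, -7.6]
grip_width: 0.151
the job is handed in; nothing more can be done
None
```

I moved the module from the cradle into the carrier's empty slot, lifted the loaded carrier by its handle, and handed the job in at 19.2 s with it still held in the air. The hand-in gave no verdict.

- **Seating:** contact came at the expected height (TCP 98.4 mm). After release the new tab stood at the same height as module_old's, about 133 mm, and the two still matched once lifted.
- **Lift and hold:** the carrier's underside was about 100 mm above the bench. All three cameras put its tilt at 0.1° or less, and the arm held still for about 3 s.
- **Forces and surroundings:** the wrist force readings between moves never passed about 8 N. In the last scene view the other things on the bench looked unmoved.
- **Checks that failed or disagreed:**
  - The last wrist-camera check of the tab heights returned no points, so that comparison rests on the scene camera alone.
  - The top camera read positions about 3–4 mm off the other two in y, so I aligned the module by comparing it with the slot within the same view.

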